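# Free the light board and weigh it down

### The arm

A 7-joint arm with a two-finger parallel gripper is mounted at the origin on the work surface. World frame = base frame: x ahead of the robot, y to its left, z up, the work surface at z = 0. Lengths are in m, angles in rad, forces in N, time in s.
With the tool pointing down it reaches from about 0.35 to 0.9 m from the base axis. Payload 8.1 kg.
Tool frame: the origin (TCP) lies at the centre of the arm's flange, where the gripper is bolted on; the fingertips stand 178 mm ahead of it and the grasp point (between the pads) lies 159 mm ahead of it; z points along the fingers, y is the direction in which the jaws open and shut (so a half turn about z gives the same grasp; the last joint's range is limited). The gripper opens to 92 mm and grips with 3 to 60 N. Pads are 19 mm wide; open, the fingers measure 130 mm over their backs; the gripper's body (75 mm by 190 mm) begins 47 mm behind the grasp point.
Start: joints at [-1.234, 0.434, 0.025, 1.573, -0.012, 1.134, -0.075], TCP at [0.266, 0.566, 0.405] pointing down, gripper open.
Joint ranges: [-2.62, 2.62], [-0.44, 2.09], [-1.27, 1.32], [0.08, 2.57], [-1.32, 4.46], [0.12, 2], [-2.74, 2.74]. Speed limits (rad/s): [2.22, 2.22, 3.01, 3.01, 3.14, 3.14, 3.14].

### API

Orientations are given as a rotation vector (axis times angle).
In Python, from cell import arm gives the robot as it stands. The module is installed in compiled form; this text tells all that it offers.
- The arm moves only by the tool move_arm, never from a script. Its argument "steps" is a list of rows, each a list of 4 numbers: the shift along the tool's x, y, z in mm, then the turn about the tool's z in rad. In form: [[x, y, z, twist], ...]. A call has 1 to 20 rows; each row is the pose to reach, as a shift and turn from the pose commanded when the call began, along the tool's axes at that moment; what a row does not reach only later rows make up. A row lasts 1/8 s, in which the tool goes at most 62.5 mm and 10.7 degrees, less where a joint would pass 70% of its speed; a pose out of reach is approached as far as the arm can. A call with a gripper value outside its range is refused whole. "grip" is the finger opening in mm, from 0 to 91.8, set as the call begins (left out, the last holds). The fingers move at their own pace and stop on an object; "grip_force" is the grip in N (left out, the last holds). Time passes only in rows, so rows that repeat a pose let the fingers close. It gives the time, the measured TCP pose, the force and the opening at its end, in the units of the state.
- arm.observe(): the state, without advancing time (a new reading comes with each control period).
- arm.get_image(name): name is "side" or "top"; returns the picture (480x640x3 uint8, red, green, blue); there is no depth.
- arm.camera_info(name): a dict with "mtx" (3x3 intrinsics, pixels), "pose" (4x4, takes a point from camera to world coordinates). Camera axes: x right, y down, z forward; pixel columns grow to the right and rows downward; lengths in m; the calibration is good to about 2 mm. A picture is of the moment at which its call begins. camera_info takes no time and is no camera call.
- arm.sign_off(): hands the job in, once; it reports no verdict.
The state is a dict: "clock": time; "joints": joint angles; "dq": joint speeds; "joint_efforts": joint torques, N m; "position": TCP position; "ee_rot": TCP orientation; "force": force on the tool from outside, world axes, zero at the start; "ft_torque": the same for the moment, N m; "width": opening from 0.0 (shut) to 1.0 (fully open).
Only numpy, scipy, OpenCV 4.12 (cv2) and the standard library are available. Lean on these libraries where they do the work, as an engineer would, in place of code of your own. Each camera call takes 0.05 s, during which the arm holds its last target.

### The job

Draw the wooden light board out from under the stack of boxes by its free end, leaving the stack standing where it is. Then lay the board flat, light side up, on the other side of the low stop strip from the tall heat sink: one end up against the strip, square to it and in line with the heat sink. Finally tip the heat sink over the strip onto its side, so that it lies lengthwise on the board as a weight; leave the screwdriver, tray and spool alone.

Things in the scene. Friction and masses are not known exactly. Their poses are not given: they have to be found in the camera images.
- board: Loose plywood board, 180 long (x) x 60 wide (y) x 10 mm thick, two white rows of grey light modules flush in its top. 0.14 kg. Origin: centre of its underside, z up. It lies on the bench, passes under the bar of the bridge, and its +x end juts out 66 to 74 mm beyond the bar, free to be gripped across its width; its other end lies under the stack. Must be pulled along its +x, level, about 120 mm before its rear end is clear of the bar.
- board_tail (a point): Middle of the board's rear (-x) end, underside: the end that starts under the stack.
- board_front (a point): Middle of the board's free (+x) end, underside.
- bridge: Fixed steel stop: a bar 10 mm thick (x), 150 long (y), from 14 to 32 mm above the bench, on two posts 14 mm wide at y = +-68 mm. Origin on the bench under the bar's centre; its +x is the way the board comes out, away from the robot. The stack stands close behind it (-x) and is held back by it when the board is drawn.
- case: Lowest box of the stack: aluminium, 105 (x) x 90 (y) x 40 mm high, about 0.3 kg, origin centre of its underside. Starts on the board, 2 to 6 mm behind the bar; comes down 10 mm onto the bench when the board is gone.
- meter: Middle box of the stack: grey plastic, 90 (x) x 75 (y) x 30 mm high, about 0.2 kg, origin centre of its underside; stands loose on the case.
- tape: Black ring (tape roll), 68 mm across, 19 mm high, lying loose on top of the meter; origin centre of its underside.
- strip: Fixed aluminium stop strip on the bench: 12 mm thick (x), 160 long (y), 8 mm high. Origin on the bench under its centre. Its -x side (towards the robot) has the heat sink, the board goes on its +x side.
- sink: Loose tall finned aluminium block (heat sink) standing upright: 60 (x) x 60 (y) x 120 mm high, 0.4 to 0.85 kg, fins on its +-y sides, flat on its +-x sides. Origin centre of its underside, z along its height. It stands 1 to 4 mm from the strip's -x side, at any place within 25 mm of the strip's middle. Pushed near its top along the strip's +x, it pivots on the strip and falls over by itself once its top has gone about 55 mm.
- sink_mid (a point): Centre of the heat sink, 60 mm above its underside.
- driver: Bystander: screwdriver, 170 mm long, lying on the bench.
- tray: Bystander: open grey plastic tray 120 x 90 x 35 mm.
- spool: Bystander: metal spool 60 mm across, 46 mm high.
Things that resemble listed ones, but are neither listed nor needed, are in the scene too. Of the things that look like the tape, the largest one is meant.

How it is judged:
By the outcome, as a careful person would: the job done as asked, in the order asked, and still so for the second after the job is handed in, with the robot touching nothing.
It also fails if it takes over 67 s, if anything falls off the work surface, if the arm or the gripper's body presses on something with over 40 N, if the wrist force passes 120 N, or if a joint passes its speed limit or range.

## Working session

There is one attempt and no reset: what is moved stays moved. The work goes in short steps, Python scripts to look and compute and a tool call to move; the robot and the scene stay as the last step left them, time stands still between calls to the robot, and variables do not carry over. Pictures are saved under pics/ and viewed, and the job is handed in when it is done.

Besides the shell and the picture viewer there is one more tool, called after "Call:" as name(argument=value, ...), one argument or row to a line, values as JSON. move_arm: Moves the arm, as the interface text tells. Its arguments: {"type":"object","properties":{"steps":{"type":"array"},"grip":{"type":"number"},"grip_force":{"type":"number"}},"required":["steps"]}

```bash
mkdir -p pics; ls
python3 - <<'E'
from cell import arm
import cv2
for n in("side","top"):
    im=arm.get_image(n); cv2.imwrite(f"pics/{n}0.png",im[:,:,::-1])
    c=arm.camera_info(n); print(n,c)
s=arm.observe(); print(s)
E
```

```text
pics
side {'mtx': array([[550.31870054,   0.        , 317.66006994],
       [  0.        , 550.31870054, 242.05799894],
       [  0.        ,   0.        ,   1.        ]]), 'pose': array([[ 0.99508804, -0.07765666,  0.06139413,  0.44146265],
       [-0.09786125, -0.67812597,  0.72840123, -0.91567021],
       [-0.01493225, -0.73083146, -0.68239461,  1.0051125 ],
       [ 0.        ,  0.        ,  0.        ,  1.        ]])}
top {'mtx': array([[476.84768103,   0.        , 317.76147558],
       [  0.        , 476.84768103, 234.20911151],
       [  0.        ,   0.        ,   1.        ]]), 'pose': array([[-0.0152553 , -0.99716032,  0.07374666,  0.46901669],
       [-0.99978743,  0.01418919, -0.01495887,  0.08832266],
       [ 0.01386998, -0.07395919, -0.99716481,  1.07258282],
       [ 0.        ,  0.        ,  0.        ,  1.        ]])}
{'clock': 0.1, 'joints': array([-1.23359255,  0.43517808,  0.02495771,  1.57396597, -0.0115872 ,
        1.13400732, -0.07511588]), 'dq': array([-0.00086118, -0.00127576, -0.00052286, -0.00252688, -0.00037193,
        0.00197329, -0.00097796]), 'joint_efforts': array([ 3.28238319e-03, -6.69129610e+01,  9.88078639e-01, -3.15145397e+01,
       -6.05251011e-02,  3.72740929e-02,  5.32542185e-05]), 'position': array([0.26604014, 0.56533878, 0.40402323]), 'ee_rot': array([-6.85348894e-01, -3.06574461e+00,  2.20370308e-03]), 'force': array([ 0.81835992,  0.04559826, -0.0852628 ]), 'ft_torque': array([0.00313368, 0.0412259 , 0.044967  ]), 'width': 1.0044566742165175}
```

View pics/side0.png

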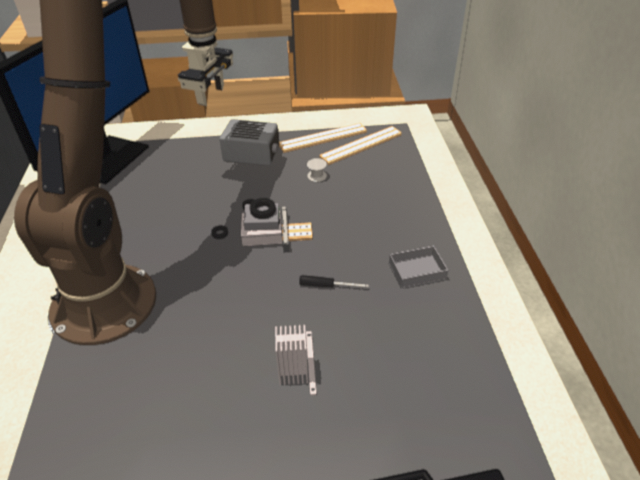

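View pics/top0.png

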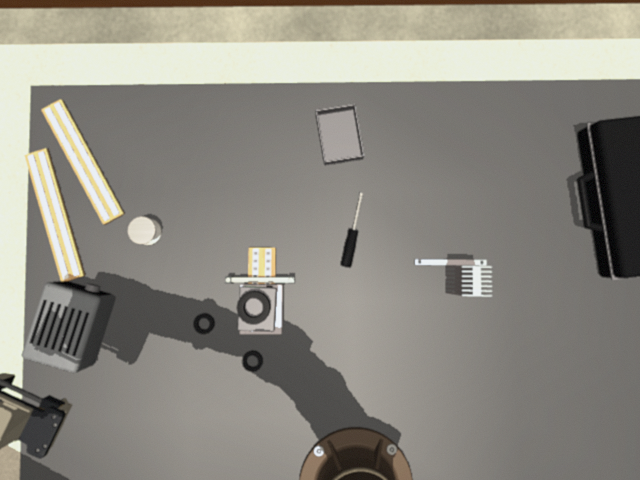

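The top view shows the bridge and stack around (260,285), with the board's free end at (262,262). The strip is at (450,262) with the sink at (475,280), and the screwdriver is at (352,230). I'll zoom in next.

Run:
```python
import cv2
t=cv2.imread("pics/top0.png"); s=cv2.imread("pics/side0.png")
a=cv2.resize(t[235:345,205:315],None,fx=5,fy=5,interpolation=cv2.INTER_CUBIC)
b=cv2.resize(t[240:310,405:505],None,fx=8,fy=8,interpolation=cv2.INTER_CUBIC)
c=cv2.resize(s[190:260,225:325],None,fx=8,fy=8,interpolation=cv2.INTER_CUBIC)
d=cv2.resize(s[315:400,265:335],None,fx=7,fy=7,interpolation=cv2.INTER_CUBIC)
for n,i in zip("abcd",(a,b,c,d)): cv2.imwrite(f"pics/z_{n}.png",i)
```

```text
(no output)
```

View pics/z_a.png

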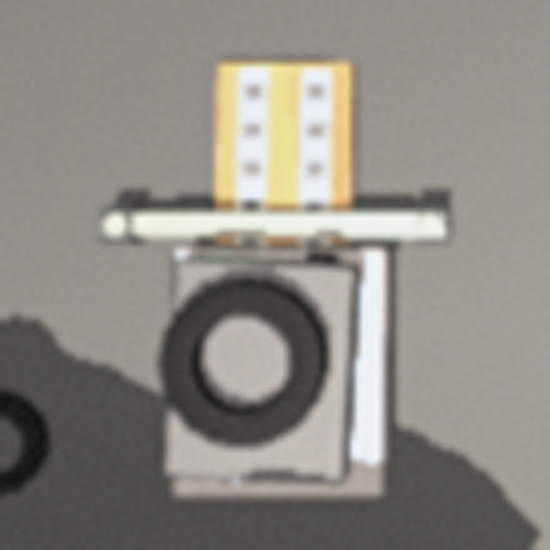

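View pics/z_b.png

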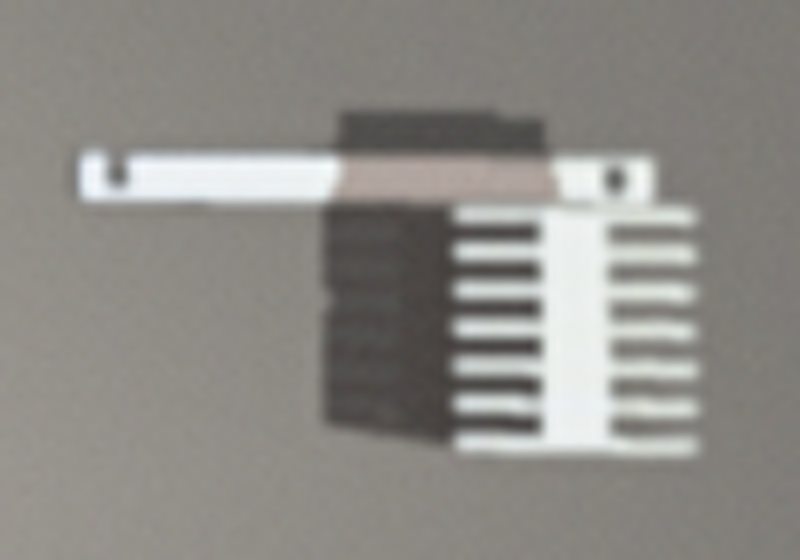

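View pics/z_c.png

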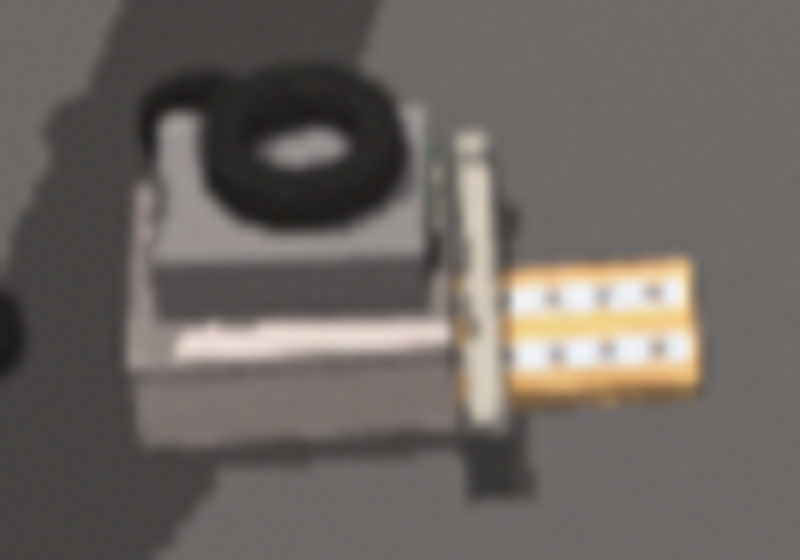

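View pics/z_d.png

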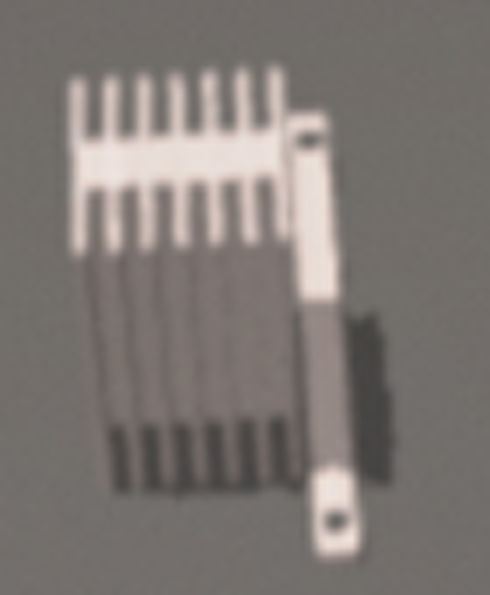

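```bash
cat > h.py <<'E'
import numpy as np
from cell import arm
def ray(n,uv,z):
    c=arm.camera_info(n);K=c["mtx"];T=c["pose"]
    uv=np.atleast_2d(uv).astype(float)
    d=np.c_[uv,np.ones(len(uv))]@np.linalg.inv(K).T@T[:3,:3].T
    o=T[:3,3]; return o+d*((z-o[2])/d[:,2:])
def crop(uv,f,u0,v0): return (np.atleast_2d(uv)+.5)/f-.5+[u0,v0]
def proj(n,P):
    c=arm.camera_info(n);K=c["mtx"];T=c["pose"]
    p=(np.atleast_2d(P)-T[:3,3])@T[:3,:3]; p=p@K.T; return p[:,:2]/p[:,2:]
E
python3 - <<'E'
from h import *
np.set_printoptions(precision=4,suppress=True)
A=lambda p:crop(p,5,205,235);B=lambda p:crop(p,8,405,240);C=lambda p:crop(p,8,225,190);D=lambda p:crop(p,7,265,315)
print("board top",ray("top",A([(215,62),(354,62),(213,205),(352,205)]),.01))
print("board side",ray("side",C([(690,260),(697,387),(505,272),(510,405)]),.01))
print("bridge top",ray("top",A([(100,212),(450,212),(100,240),(450,240)]),.032))
print("bridge side",ray("side",C([(458,130),(490,130),(468,425),(505,425)]),.032))
print("strip top",ray("top",B([(80,152),(655,157),(655,201),(80,200)]),.008))
print("strip side",ray("side",D([(290,112),(327,112),(360,552),(320,555)]),.008))
print("sink top",ray("top",B([(452,206),(697,206),(700,455),(452,452)]),.12))
print("sink side",ray("side",D([(68,76),(283,68),(290,240),(76,252)]),.12))
print("case",ray("top",A([(172,250),(393,250),(385,496),(172,496)]),.05))
E
```

```text
board top [[0.5213 0.229  0.01  ]
 [0.5204 0.1672 0.01  ]
 [0.4579 0.2301 0.01  ]
 [0.4569 0.1686 0.01  ]]
board side [[0.5201 0.2291 0.01  ]
 [0.5167 0.1644 0.01  ]
 [0.4563 0.2301 0.01  ]
 [0.4541 0.1627 0.01  ]]
bridge top [[0.4558 0.2761 0.032 ]
 [0.4535 0.1245 0.032 ]
 [0.4437 0.2761 0.032 ]
 [0.4414 0.1246 0.032 ]]
bridge side [[0.4441 0.282  0.032 ]
 [0.4552 0.2807 0.032 ]
 [0.4397 0.1309 0.032 ]
 [0.4516 0.1295 0.032 ]]
strip top [[ 0.4901 -0.1433  0.008 ]
 [ 0.4862 -0.3048  0.008 ]
 [ 0.4739 -0.3043  0.008 ]
 [ 0.4767 -0.1429  0.008 ]]
strip side [[ 0.4762 -0.1408  0.008 ]
 [ 0.4881 -0.1421  0.008 ]
 [ 0.4833 -0.3037  0.008 ]
 [ 0.4715 -0.3034  0.008 ]]
sink top [[ 0.473  -0.2119  0.12  ]
 [ 0.472  -0.2735  0.12  ]
 [ 0.4101 -0.2717  0.12  ]
 [ 0.4118 -0.2096  0.12  ]]
sink side [[ 0.4093 -0.2078  0.12  ]
 [ 0.4716 -0.2117  0.12  ]
 [ 0.4686 -0.2723  0.12  ]
 [ 0.409  -0.2699  0.12  ]]
case [[0.4395 0.2423 0.05  ]
 [0.438  0.1483 0.05  ]
 [0.3345 0.1527 0.05  ]
 [0.336  0.2426 0.05  ]]
```

```bash
cat >> h.py <<'E'
from scipy.spatial.transform import Rotation as R
def to(x,y,z,yaw):
    "tool shift (mm) and twist for TCP at x,y,z with tool y along world y turned by yaw"
    s=arm.observe(); Rm=R.from_rotvec(s["ee_rot"]).as_matrix()
    d=Rm.T@(np.array([x,y,z])-s["position"])*1000
    cur=np.arctan2(Rm[1,1],Rm[0,1]); w=(np.pi/2+yaw)-cur
    w=(w+np.pi/2)%np.pi-np.pi/2
    print("shift",np.round(d,1),"twist",round(-w,3),"| tilt z",np.round(Rm[:,2],4),"yaw now",round(cur-np.pi/2,4))
def st():
    s=arm.observe();print("t",round(s["clock"],2),"pos",np.round(s["position"],4),"F",np.round(s["force"],2),"M",np.round(s["ft_torque"],2),"w mm",round(s["width"]*91.8,1))
E
python3 -c "
from h import *
to(.5,.1987,.30,-.02);to(.5,.1987,.181,-.02)"
```

```text
shift [-367.8 -232.   104.4] twist -0.42 | tilt z [-5.0e-04 -1.3e-03 -1.0e+00] yaw now -0.4399
shift [-367.8 -231.8  223.4] twist -0.42 | tilt z [-5.0e-04 -1.3e-03 -1.0e+00] yaw now -0.4399
```

Call:
move_arm(
  steps=[
    [-10,-6,-25,0],
    [-40,-25,-40,-0.05],
    [-80,-50,-40,-0.1],
    [-120,-76,-40,-0.15],
    [-160,-101,-40,-0.2],
    [-200,-126,-40,-0.25],
    [-240,-151,-30,-0.3],
    [-280,-177,0,-0.35],
    [-320,-202,30,-0.4],
    [-350,-221,60,-0.42],
    [-368,-232,80,-0.42],
    [-368,-232,100,-0.42],
    [-368,-232,104,-0.42],
    [-368,-232,104,-0.42],
  ],
  grip=91,
  grip_force=45,
)

```text
clock: 1.85
position: [0.5002, 0.1993, 0.3009]
ee_rot: [-0.03, -3.141, -0.0]
force: [0.6, 0.1, -1.4]
width: 0.99
```

Run:
```python
from h import *
import cv2
st();to(.5,.1987,.181,-.02)
for n,(u,v,w,h) in {"top":(200,225,120,100),"side":(220,150,130,110)}.items():
    i=arm.get_image(n)[v:v+h,u:u+w,::-1]; cv2.imwrite(f"pics/{n}1.png",cv2.resize(i,None,fx=5,fy=5,interpolation=cv2.INTER_CUBIC))
```

```text
t 1.85 pos [0.5002 0.1993 0.3009] F [ 0.64  0.08 -1.37] M [ 0.03 -0.   -0.02] w mm 90.8
shift [ 1.000e-01 -6.000e-01  1.199e+02] twist 0.001 | tilt z [-3.e-04  0.e+00 -1.e+00] yaw now -0.0193
```

View pics/side1.png

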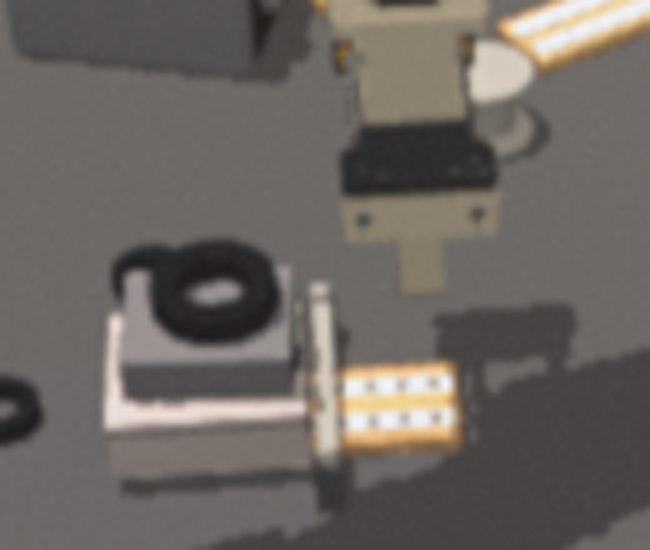

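The gripper stands over the board's free end (crop (420,290) above (400,400)), and the wrist is clear of the stack. I'll descend now and then close.

Call:
move_arm(
  steps=[
    [0,-0.5,25,0],
    [0,-0.5,60,0],
    [0,-0.5,90,0],
    [0,-0.5,105,0],
    [0,-0.5,114,0],
    [0,-0.5,119,0],
    [0,-0.5,120,0],
    [0,-0.5,120,0],
  ],
)

```text
clock: 2.95
position: [0.5005, 0.1985, 0.1813]
ee_rot: [0.031, 3.141, 0.001]
force: [-0.3, 0.2, -0.6]
width: 0.992
```

Call:
move_arm(
  steps=[
    [0,0,0,0],
    [0,0,0,0],
    [0,0,0,0],
    [0,0,0,0],
    [0,0,0,0],
    [0,0,0,0],
  ],
  grip=52,
  grip_force=45,
)

```text
clock: 3.7
position: [0.5003, 0.1985, 0.1808]
ee_rot: [-0.031, -3.141, -0.0]
force: [0.2, 0.3, 1.8]
width: 0.646
```

Run:
```python
from h import *
import cv2
st();to(.5,.1987,.181,-.02)
for n,(u,v,w,h) in {"top":(200,225,120,100),"side":(220,150,130,110)}.items():
    i=arm.get_image(n)[v:v+h,u:u+w,::-1]; cv2.imwrite(f"pics/{n}2.png",cv2.resize(i,None,fx=5,fy=5,interpolation=cv2.INTER_CUBIC))
```

```text
t 3.7 pos [0.5003 0.1985 0.1808] F [0.23 0.32 1.81] M [ 0.09  0.03 -0.1 ] w mm 59.3
shift [ 0.3  0.2 -0.2] twist 0.0 | tilt z [-0.e+00  1.e-04 -1.e+00] yaw now -0.0199
```

View pics/side2.png

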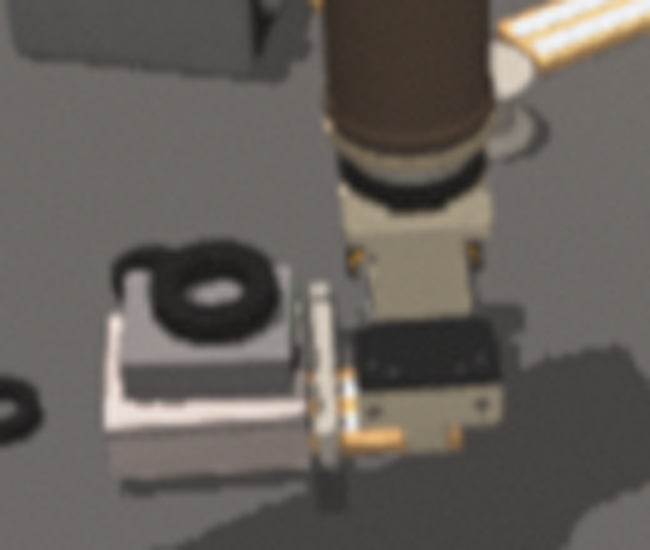

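The board is gripped: the opening is 59.3 mm and the fingers straddle it. I'll pull it slowly along tool -x.

Call:
move_arm(
  steps=[
    [-2,0,0,0],
    [-5,0,0,0],
    [-8,0,0,0],
    [-11,0,0,0],
    [-14,0,0,0],
    [-17,0,0,0],
    [-20,0,0,0],
    [-23,0,0,0],
    [-26,0,0,0],
    [-29,0,0,0],
    [-32,0,0,0],
    [-35,0,0,0],
    [-38,0,0,0],
    [-40,0,0,0],
    [-40,0,0,0],
  ],
)

```text
clock: 5.68
position: [0.5319, 0.1986, 0.1803]
ee_rot: [-0.025, -3.121, 0.004]
force: [-38.1, -1.1, 41.0]
width: 0.644
```

Run:
```python
from h import *
import cv2
st()
for n,(u,v,w,h) in {"top":(200,225,120,100),"side":(220,150,130,110)}.items():
    i=arm.get_image(n)[v:v+h,u:u+w,::-1]; cv2.imwrite(f"pics/{n}3.png",cv2.resize(i,None,fx=5,fy=5,interpolation=cv2.INTER_CUBIC))
```

```text
t 5.67 pos [0.5319 0.1986 0.1803] F [-38.14  -1.07  40.99] M [ 0.29  8.42 -0.01] w mm 59.1
```

View pics/side3.png

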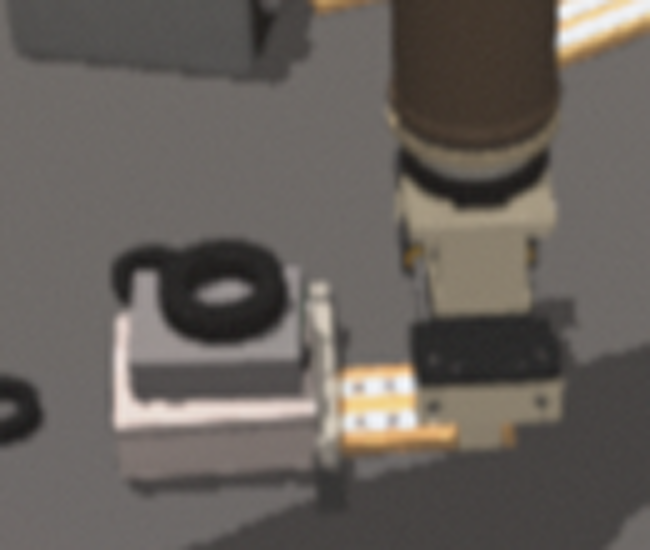

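The pull force rose to 38 N with 41 N upward, so the nose is pressed down and binding. I'll relieve the pull and raise the grip slightly.

Call:
move_arm(
  steps=[
    [4,0,0,0],
    [7,0,0,0],
    [7,0,0,0],
    [7,0,0,0],
  ],
)

```text
clock: 6.28
position: [0.5297, 0.1984, 0.1805]
ee_rot: [-0.027, -3.133, 0.002]
force: [-15.8, 1.8, 16.7]
width: 0.648
```

Run:
```python
from h import *
st();to(.53,.1987,.181,-.02)
```

```text
t 6.28 pos [0.5297 0.1984 0.1805] F [-15.75   1.75  16.69] M [0.12 3.5  0.21] w mm 59.5
shift [-0.3  0.3 -0.5] twist 0.003 | tilt z [-0.0083 -0.0011 -1.    ] yaw now -0.0174
```

Call:
move_arm(
  steps=[
    [0,0,-0.8,0],
    [0,0,-1.5,0],
    [0,0,-1.5,0],
    [0,0,-1.5,0],
  ],
)

```text
clock: 6.78
position: [0.5307, 0.1978, 0.1809]
ee_rot: [-0.03, -3.135, 0.003]
force: [-6.9, 1.8, -2.1]
width: 0.644
```

Run:
```python
from h import *
st();to(.53,.1987,.181,-.02)
```

```text
t 6.78 pos [0.5307 0.1978 0.1809] F [-6.87  1.76 -2.06] M [ 0.3   1.69 -0.12] w mm 59.1
shift [ 0.7  0.9 -0.1] twist 0.001 | tilt z [-0.0067 -0.0016 -1.    ] yaw now -0.0188
```

Call:
move_arm(
  steps=[
    [-2,0,0,0],
    [-4,0,-0.2,0],
    [-6,0,-0.2,0],
    [-8,0,-0.2,0],
    [-10,0,-0.2,0],
  ],
)

```text
clock: 7.4
position: [0.5406, 0.1974, 0.1809]
ee_rot: [-0.03, -3.134, 0.003]
force: [-7.6, 0.8, -1.4]
width: 0.644
```

Call:
move_arm(
  steps=[
    [-3,0,0,0],
    [-6,0,0,0],
    [-9,0,0,0],
    [-12,0,0,0],
    [-15,0,0,0],
    [-18,0,0,0],
    [-20,0,0,0],
  ],
)

```text
clock: 8.28
position: [0.5603, 0.197, 0.1807]
ee_rot: [-0.029, -3.133, 0.003]
force: [-10.5, -0.1, -1.4]
width: 0.645
```

Call:
move_arm(
  steps=[
    [-3,0,0,0],
    [-6,0,0,0],
    [-9,0,0,0],
    [-12,0,0,0],
    [-15,0,0,0],
    [-18,0,0,0],
    [-20,0,0,0],
  ],
)

```text
clock: 9.15
position: [0.5773, 0.1972, 0.1806]
ee_rot: [-0.027, -3.126, 0.004]
force: [-21.2, -0.6, 10.1]
width: 0.642
```

Run:
```python
from h import *
import cv2
st();to(.58,.1987,.181,-.02)
for n,(u,v,w,h) in {"top":(200,225,120,100),"side":(220,150,130,110)}.items():
    i=arm.get_image(n)[v:v+h,u:u+w,::-1]; cv2.imwrite(f"pics/{n}4.png",cv2.resize(i,None,fx=5,fy=5,interpolation=cv2.INTER_CUBIC))
```

```text
t 9.15 pos [0.5773 0.1972 0.1806] F [-21.17  -0.61  10.05] M [0.19 4.62 0.03] w mm 58.9
shift [-2.7  1.5 -0.5] twist 0.003 | tilt z [-0.0156 -0.0025 -0.9999] yaw now -0.0175
```

View pics/side4.png

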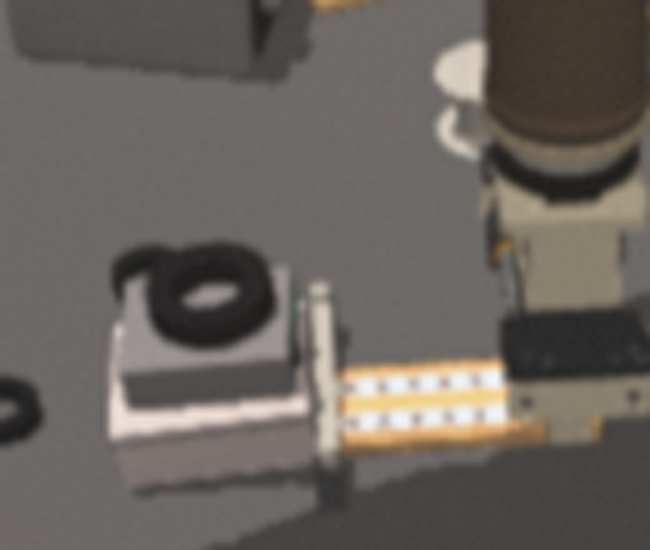

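The case is beginning to tilt back as expected and the stack is intact. I'll raise another millimetre and go on.

Call:
move_arm(
  steps=[
    [1,0,-0.5,0],
    [1,0,-1,0],
    [1,0,-1,0],
    [-2,0,-1,0],
    [-5,0,-1,0],
    [-8,0,-1,0],
  ],
)

```text
clock: 10.0
position: [0.5918, 0.1966, 0.1835]
ee_rot: [0.031, 3.141, 0.0]
force: [-2.5, -0.2, -1.8]
width: 0.645
```

Call:
move_arm(
  steps=[
    [-3,0,0.5,0],
    [-6,0,1,0],
    [-9,0,1,0],
    [-12,0,1,0],
    [-15,0,1,0],
    [-18,0,1,0],
    [-20,0,1,0],
    [-20,0,1,0],
  ],
)

```text
clock: 11.0
position: [0.6115, 0.1961, 0.1825]
ee_rot: [0.031, 3.141, 0.0]
force: [1.2, 0.1, -1.3]
width: 0.648
```

Run:
```python
from h import *
import cv2
st();to(.64,.1965,.181,-.02)
for n,(u,v,w,h) in {"top":(200,225,120,100),"side":(220,150,130,110)}.items():
    i=arm.get_image(n)[v:v+h,u:u+w,::-1]; cv2.imwrite(f"pics/{n}5.png",cv2.resize(i,None,fx=5,fy=5,interpolation=cv2.INTER_CUBIC))
```

```text
t 11.0 pos [0.6115 0.1961 0.1825] F [ 1.15  0.12 -1.34] M [ 0.08 -0.08 -0.03] w mm 59.5
shift [-28.5   0.9   1.5] twist -0.0 | tilt z [ 4.e-04  0.e+00 -1.e+00] yaw now -0.02
```

View pics/side5.png

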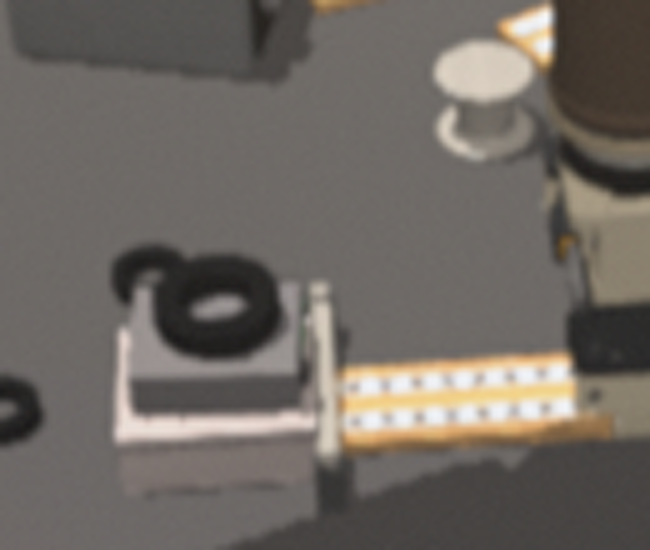

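The stack has settled on the bench, standing. I'll pull the tail clear of the bar now.

Call:
move_arm(
  steps=[
    [-4,0,0,0],
    [-8,0,0,0],
    [-13,0,0,0],
    [-18,0,0,0],
    [-23,0,0,0],
    [-28,0,0,0],
    [-33,0,0.5,0],
    [-38,0,1,0],
    [-42,0,1.5,0],
    [-42,0,1.5,0],
  ],
)

```text
clock: 12.35
position: [0.6536, 0.1953, 0.1809]
ee_rot: [0.031, 3.141, 0.0]
force: [1.2, 0.4, -0.2]
width: 0.646
```

Call:
move_arm(
  steps=[
    [0,0,0,0],
    [0,0,0,0],
    [0,0,0,0],
    [0,0,-20,0],
    [0,0,-50,0],
    [0,0,-90,0],
    [20,0,-120,0],
    [50,0,-120,0],
    [70,0,-120,0],
    [70,0,-120,0],
  ],
  grip=90,
)

```text
clock: 13.6
position: [0.5823, 0.1971, 0.3026]
ee_rot: [0.03, 3.141, 0.001]
force: [0.0, 0.2, 0.6]
width: 0.985
```

Run:
```python
from h import *
import cv2
st()
for n,(u,v,w,h) in {"top":(200,180,120,110),"side":(220,170,160,100)}.items():
    i=arm.get_image(n)[v:v+h,u:u+w,::-1]; cv2.imwrite(f"pics/{n}6.png",cv2.resize(i,None,fx=5,fy=5,interpolation=cv2.INTER_CUBIC))
```

```text
t 13.6 pos [0.5823 0.1971 0.3026] F [0.03 0.2  0.64] M [ 0.03 -0.04  0.01] w mm 90.4
```

View pics/side6.png

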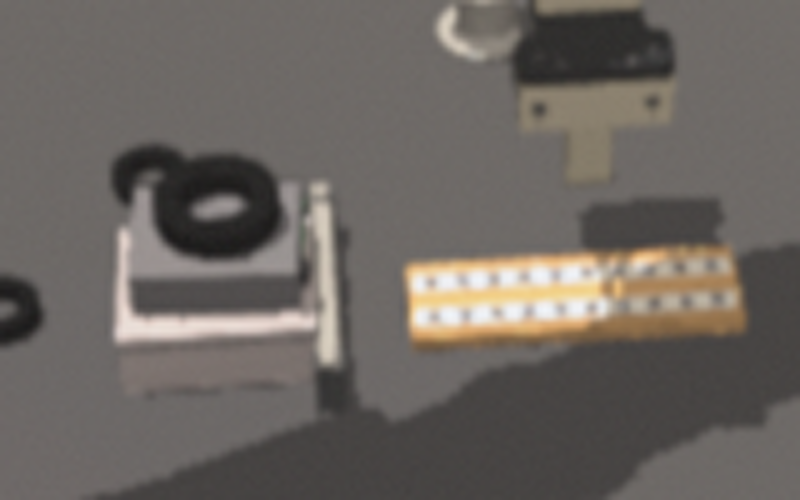

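View pics/top6.png

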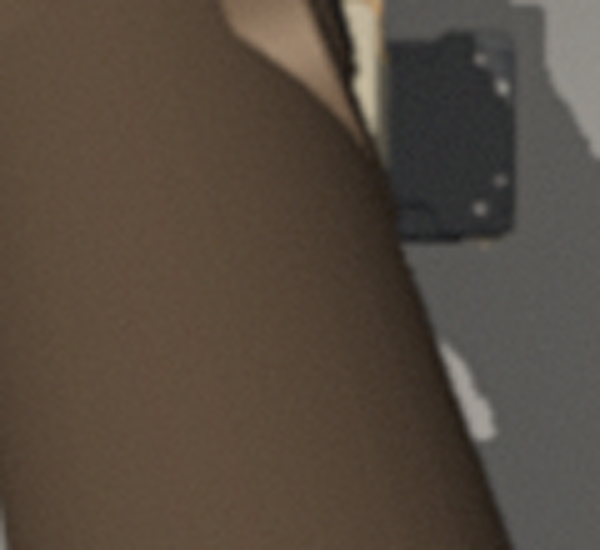

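Run:
```python
from h import *
np.set_printoptions(precision=4,suppress=True)
P=ray("side",crop([(405,263),(412,338),(733,246),(745,319)],5,220,170),.01);print(P)
print(P.mean(0),np.arctan2(*((P[2:].mean(0)-P[:2].mean(0))[[1,0]])))
to(P[:,0].mean(),.1966,.1815,-.02)
```

```text
[[0.4921 0.2318 0.01  ]
 [0.4912 0.1703 0.01  ]
 [0.6738 0.2252 0.01  ]
 [0.6705 0.1649 0.01  ]]
[0.5819 0.198  0.01  ] -0.0330993094921098
shift [  2.2  -0.3 120.6] twist 0.0 | tilt z [ 0.0019  0.0006 -1.    ] yaw now -0.0199
```

The board lies free with its centre near (0.583, 0.197), and the stack is standing. I'll grip it at its middle.

Call:
move_arm(
  steps=[
    [1,0,25,0],
    [1,0,60,0],
    [1,0,90,0],
    [1,0,106,0],
    [1,0,115,0],
    [1,0,120,0],
    [1,0,120,0],
    [1,0,120,0],
  ],
)

```text
clock: 14.7
position: [0.5826, 0.1969, 0.1817]
ee_rot: [0.031, 3.14, 0.001]
force: [-1.3, 0.8, 0.4]
width: 0.981
```

Call:
move_arm(
  steps=[
    [0,0,0,0],
    [0,0,0,0],
    [0,0,0,0],
    [0,0,0,0],
    [0,0,0,0],
    [0,0,0,0],
  ],
  grip=52,
  grip_force=50,
)

```text
clock: 15.45
position: [0.5823, 0.1968, 0.181]
ee_rot: [0.031, 3.141, 0.0]
force: [-0.7, 0.7, 1.3]
width: 0.645
```

Call:
move_arm(
  steps=[
    [0,0,-5,0],
    [0,0,-15,0],
    [0,0,-30,0],
    [0,0,-50,0],
    [0,0,-70,0],
    [0,0,-80,0],
    [0,0,-80,0],
  ],
)

```text
clock: 16.32
position: [0.5825, 0.1969, 0.262]
ee_rot: [0.031, 3.14, 0.001]
force: [-0.9, -0.1, -2.7]
width: 0.646
```

Run:
```python
from h import *
import cv2
st()
i=arm.get_image("side")[130:250,260:420,::-1]; cv2.imwrite(f"pics/side7.png",cv2.resize(i,None,fx=5,fy=5,interpolation=cv2.INTER_CUBIC))
# strip/sink target
print(np.array([.4865+.09,-.2415-.025*.135]));to(.5770,-.245,.262,-.024)
```

```text
t 16.32 pos [0.5825 0.1969 0.262 ] F [-0.88 -0.09 -2.7 ] M [ 0.02  0.03 -0.05] w mm 59.3
[ 0.5765   -0.244875]
shift [  -3.5 -441.8   -1. ] twist 0.004 | tilt z [ 5.e-04  2.e-04 -1.e+00] yaw now -0.0198
```

View pics/side7.png

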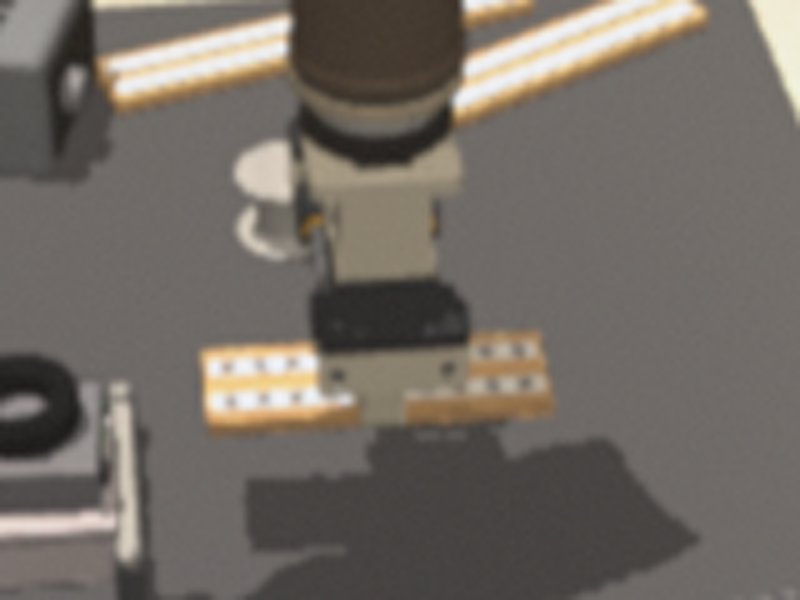

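Call:
move_arm(
  steps=[
    [-3,-8,0,0],
    [-12,-25,0,0],
    [-25,-50,0,0],
    [-25,-80,0,0],
    [-25,-110,0,0],
    [-25,-140,0,0],
    [-25,-170,0,0],
    [-25,-200,0,0],
    [-25,-230,0,0],
    [-25,-260,0,0],
    [-25,-290,0,0],
    [-25,-320,0,0],
    [-25,-350,0,0],
    [-25,-380,0,0],
    [-24,-405,0,0.004],
    [-23,-425,0,0.004],
    [-22,-437,0,0.004],
    [-21,-442,0,0.004],
    [-21,-442,0,0.004],
  ],
)

```text
clock: 18.75
position: [0.5945, -0.2452, 0.2609]
ee_rot: [-0.037, -3.141, -0.001]
force: [0.6, 0.5, -2.1]
width: 0.648
```

Run:
```python
from h import *
st();to(.593,-.245,.185,-.024)
```

```text
t 18.75 pos [ 0.5945 -0.2452  0.2609] F [ 0.64  0.46 -2.11] M [ 0.08  0.02 -0.01] w mm 59.4
shift [ 1.5  0.2 75.9] twist 0.0 | tilt z [-1.e-04  4.e-04 -1.e+00] yaw now -0.0235
```

Call:
move_arm(
  steps=[
    [0,0,15,0],
    [0,0,35,0],
    [0,0,55,0],
    [0,0,68,0],
    [0,0,75,0],
    [0,0,77,0],
    [0,0,77,0],
  ],
)

```text
clock: 19.62
position: [0.5947, -0.2457, 0.1843]
ee_rot: [0.038, 3.141, -0.0]
force: [0.4, -0.7, -0.8]
width: 0.644
```

Run:
```python
from h import *
import cv2
st()
i=arm.get_image("side")[290:410,250:410,::-1]; cv2.imwrite(f"pics/side8.png",cv2.resize(i,None,fx=5,fy=5,interpolation=cv2.INTER_CUBIC))
i=arm.get_image("top")[170:310,390:530,::-1]; cv2.imwrite(f"pics/top8.png",cv2.resize(i,None,fx=4,fy=4,interpolation=cv2.INTER_CUBIC))
```

```text
t 19.62 pos [ 0.5947 -0.2457  0.1843] F [ 0.37 -0.66 -0.83] M [ 0.05 -0.01 -0.02] w mm 59.1
```

View pics/side8.png

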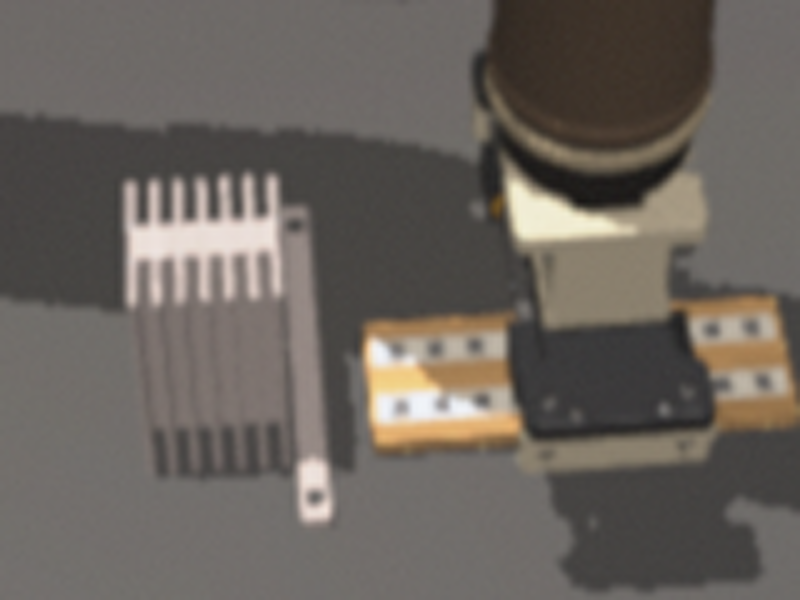

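View pics/top8.png

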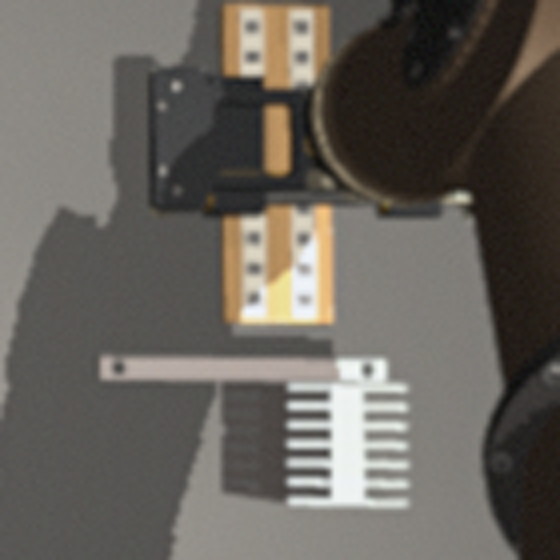

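Run:
```python
from h import *
np.set_printoptions(precision=4,suppress=True)
z=.0133
B=ray("top",crop([(225,323),(332,323),(224,5),(329,5)],4,390,170),z);print("board top",B)
S=ray("side",crop([(363,322),(375,449-12),(778,297),(797,413)],5,250,290),z);print("board side",S)
print("strip side",ray("side",crop([(283,208),(308,207),(333,520),(303,522)],5,250,290),.008))
print("strip top",ray("top",crop([(100,356),(388,358),(388,382),(100,381)],4,390,170),.008))
print("sink top",ray("top",crop([(287,383),(408,383),(410,507),(288,507)],4,390,170),.12))
print("sink side",ray("side",crop([(125,180),(278,174),(284,298),(132,305)],5,250,290),.12))
```

```text
board top [[ 0.5071 -0.2128  0.0133]
 [ 0.5063 -0.2727  0.0133]
 [ 0.6867 -0.2185  0.0133]
 [ 0.6859 -0.2781  0.0133]]
board side [[ 0.5057 -0.2121  0.0133]
 [ 0.5046 -0.2702  0.0133]
 [ 0.6869 -0.2186  0.0133]
 [ 0.6822 -0.2776  0.0133]]
strip side [[ 0.4765 -0.1426  0.008 ]
 [ 0.4878 -0.1433  0.008 ]
 [ 0.4836 -0.3041  0.008 ]
 [ 0.4713 -0.3037  0.008 ]]
strip top [[ 0.4899 -0.1435  0.008 ]
 [ 0.4864 -0.3053  0.008 ]
 [ 0.473  -0.3047  0.008 ]
 [ 0.476  -0.143   0.008 ]]
sink top [[ 0.4728 -0.2125  0.12  ]
 [ 0.4719 -0.2734  0.12  ]
 [ 0.4102 -0.2718  0.12  ]
 [ 0.4112 -0.2107  0.12  ]]
sink side [[ 0.4099 -0.2083  0.12  ]
 [ 0.4719 -0.212   0.12  ]
 [ 0.4693 -0.2732  0.12  ]
 [ 0.4101 -0.2701  0.12  ]]
```

Call:
move_arm(
  steps=[
    [3,-1.5,1,0],
    [6,-1.5,2,0],
    [9,-1.5,2.5,0],
    [12,-1.5,2.5,0],
    [14,-1.5,2.5,0],
    [16,-1.5,2.5,0],
    [16,-1.5,2.5,0],
  ],
)

```text
clock: 20.6
position: [0.5783, -0.2467, 0.1815]
ee_rot: [0.038, 3.141, 0.0]
force: [0.7, 0.3, -1.1]
width: 0.646
```

Call:
move_arm(
  steps=[
    [1,0,0,0],
    [2,0,0,0],
    [2,0,0,0],
  ],
)

```text
clock: 20.98
position: [0.5764, -0.2466, 0.1814]
ee_rot: [-0.038, -3.141, -0.0]
force: [-0.2, 0.1, -1.3]
width: 0.638
```

Call:
move_arm(
  steps=[
    [1,0,0,0],
    [2,0,0,0],
    [2,0,0,0],
  ],
)

```text
clock: 21.35
position: [0.5747, -0.2465, 0.1815]
ee_rot: [0.037, 3.141, -0.0]
force: [2.0, -0.3, -1.5]
width: 0.643
```

Call:
move_arm(
  steps=[
    [1,0,0,0],
    [1,0,0,0],
  ],
)

```text
clock: 21.6
position: [0.5743, -0.2465, 0.1818]
ee_rot: [0.037, 3.139, -0.001]
force: [4.1, 0.4, -1.2]
width: 0.645
```

Call:
move_arm(
  steps=[
    [0.5,0,0,0],
    [1,0,0.5,0],
    [1,0,0.7,0],
  ],
)

```text
clock: 21.98
position: [0.574, -0.2464, 0.1815]
ee_rot: [0.037, 3.137, -0.001]
force: [7.3, -0.1, -1.0]
width: 0.643
```

Run:
```python
from h import *
import cv2
st()
i=arm.get_image("side")[290:410,250:410,::-1]; cv2.imwrite(f"pics/side9.png",cv2.resize(i,None,fx=5,fy=5,interpolation=cv2.INTER_CUBIC))
```

```text
t 21.98 pos [ 0.574  -0.2464  0.1815] F [ 7.32 -0.07 -0.95] M [ 0.14 -1.59  0.05] w mm 59.1
```

View pics/side9.png

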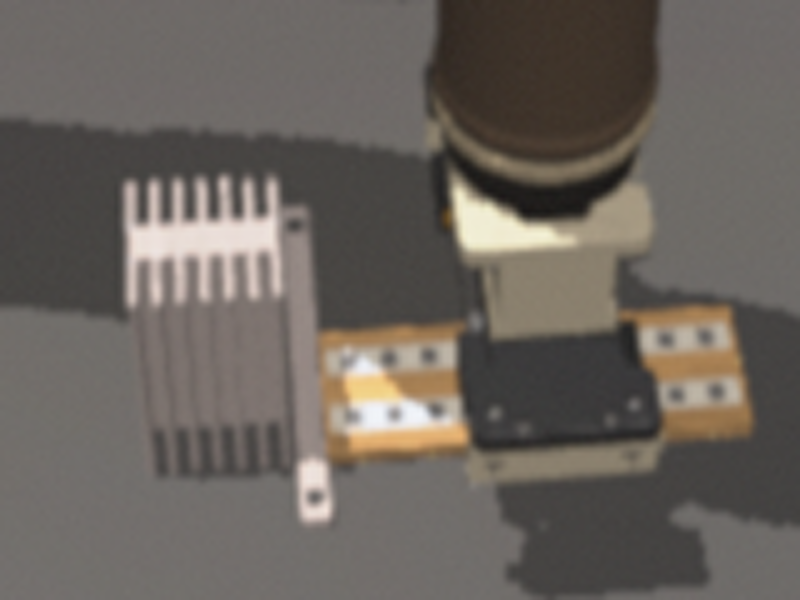

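The board's end is flush against the strip at crop (325,390), with 7 N of contact force. I'll release it and retreat.

Call:
move_arm(
  steps=[
    [-0.5,0,0,0],
    [-1,0,0,0],
    [-1,0,0,0],
    [-1,0,0,0],
    [-1,0,-10,0],
    [-1,0,-35,0],
    [-1,0,-70,0],
    [-1,0,-110,0],
    [-1,0,-150,0],
    [-1,0,-180,0],
    [-1,0,-190,0],
    [-1,0,-190,0],
  ],
  grip=80,
)

```text
clock: 23.52
position: [0.5734, -0.2465, 0.3711]
ee_rot: [0.038, 3.141, -0.0]
force: [-0.2, -0.1, -0.7]
width: 0.873
```

Run:
```python
from h import *
import cv2
st();to(.355,-.2395,.37,-.024)
i=arm.get_image("side")[290:410,250:410,::-1]; cv2.imwrite(f"pics/side10.png",cv2.resize(i,None,fx=5,fy=5,interpolation=cv2.INTER_CUBIC))
```

```text
t 23.52 pos [ 0.5734 -0.2465  0.3711] F [-0.21 -0.09 -0.68] M [ 0.07 -0.03 -0.05] w mm 80.1
shift [218.5   1.8   0.9] twist 0.0 | tilt z [ 8.e-04 -2.e-04 -1.e+00] yaw now -0.0239
```

View pics/side10.png

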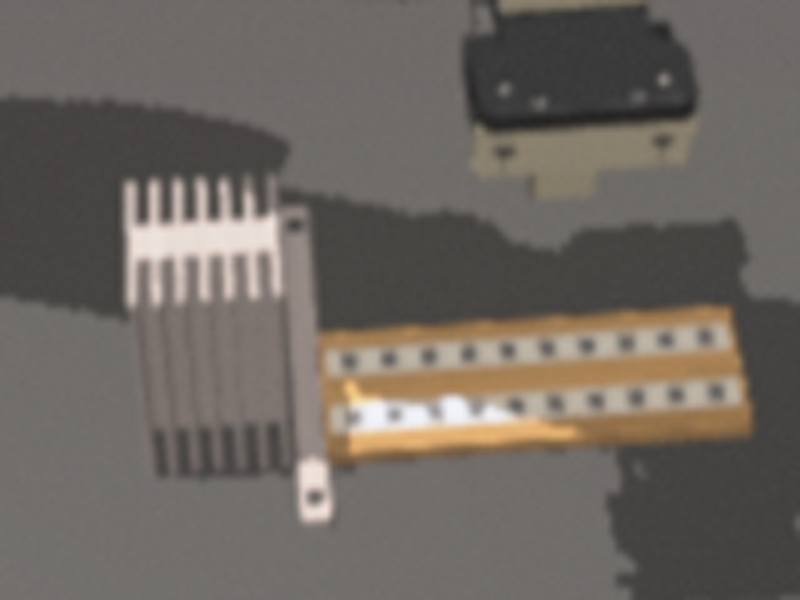

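The board is flat, lights up, and flush to the strip. I'll check its lateral alignment with the sink's base while travelling over.

Call:
move_arm(
  steps=[
    [10,0,0,0],
    [35,0.5,0,0],
    [65,1,0,0],
    [95,1,0,0],
    [125,1.5,0,0],
    [155,2,0,0],
    [185,2,0,0],
    [205,2,0,0],
    [217,2,0,0],
    [219,2,0,0],
    [219,2,0,0],
  ],
  grip=0,
  grip_force=20,
)

```text
clock: 24.95
position: [0.3552, -0.2393, 0.3708]
ee_rot: [0.037, 3.141, -0.0]
force: [1.2, 0.4, 0.7]
width: 0.006
```

Run:
```python
from h import *
import cv2
np.set_printoptions(precision=4,suppress=True)
print("sink base -y side",ray("side",crop([(155,477),(288,470)],5,250,290),0))
print("board -y bottom edge",ray("side",crop([(332,463),(748,437)],5,250,290),0))
print("board top corners",ray("side",crop([(320,334),(330,449),(733,308),(748,424)],5,250,290),.01))
st();to(.355,-.2395,.275,-.024)
for n,(u,v,w,h) in {"top":(390,170,140,140),"side":(230,270,160,120)}.items():
    i=arm.get_image(n)[v:v+h,u:u+w,::-1]; cv2.imwrite(f"pics/{n}11.png",cv2.resize(i,None,fx=4,fy=4,interpolation=cv2.INTER_CUBIC))
```

```text
sink base -y side [[ 0.4117 -0.2709  0.    ]
 [ 0.4675 -0.2736  0.    ]]
board -y bottom edge [[ 0.4862 -0.2722  0.    ]
 [ 0.6623 -0.2785  0.    ]]
board top corners [[ 0.4867 -0.2139  0.01  ]
 [ 0.4855 -0.2718  0.01  ]
 [ 0.667  -0.2199  0.01  ]
 [ 0.6614 -0.2786  0.01  ]]
t 24.95 pos [ 0.3552 -0.2393  0.3708] F [1.2  0.43 0.7 ] M [ 0.06  0.01 -0.03] w mm 0.5
shift [ 0.3 -0.2 95.8] twist 0.001 | tilt z [ 0.0005 -0.0002 -1.    ] yaw now -0.0234
```

View pics/top11.png

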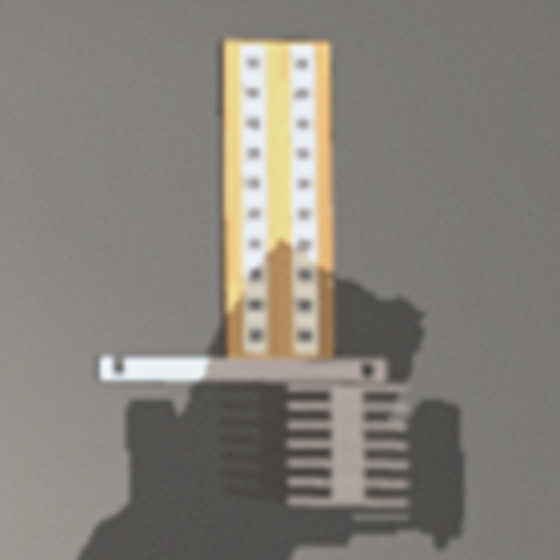

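View pics/side11.png

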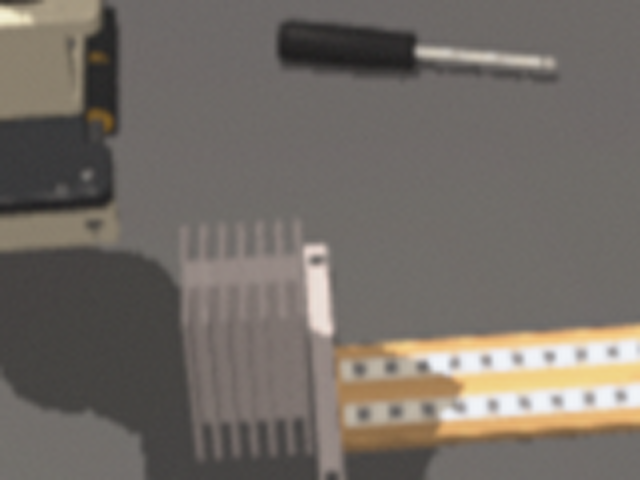

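Everything lines up: the board's centre line matches the sink's to within about 2 mm. I'll lower behind the sink.

Call:
move_arm(
  steps=[
    [0,0,20,0],
    [0,0,45,0],
    [0,0,70,0],
    [0,0,88,0],
    [0,0,95,0],
    [0,0,95,0],
  ],
)

```text
clock: 25.8
position: [0.3549, -0.2393, 0.2756]
ee_rot: [-0.037, -3.141, -0.0]
force: [0.1, -0.4, -0.5]
width: 0.004
```

Call:
move_arm(
  steps=[
    [-5,0,0,0],
    [-12,0,0,0],
    [-19,0,0,0],
    [-25,0,0,0],
    [-31,0,0,0],
    [-36,0,0,0],
    [-41,0,0,0],
    [-46,0,0,0],
    [-50,0,0,0],
    [-50,0,0,0],
  ],
)

```text
clock: 27.05
position: [0.4045, -0.2405, 0.2756]
ee_rot: [-0.037, -3.141, -0.0]
force: [-0.8, -0.4, 0.1]
width: 0.008
```

Run:
```python
from h import *
import cv2
st()
i=arm.get_image("side")[270:390,230:390,::-1]; cv2.imwrite(f"pics/side12.png",cv2.resize(i,None,fx=4,fy=4,interpolation=cv2.INTER_CUBIC))
```

```text
t 27.05 pos [ 0.4045 -0.2405  0.2756] F [-0.75 -0.4   0.07] M [ 0.08  0.33 -0.03] w mm 0.7
```

View pics/side12.png

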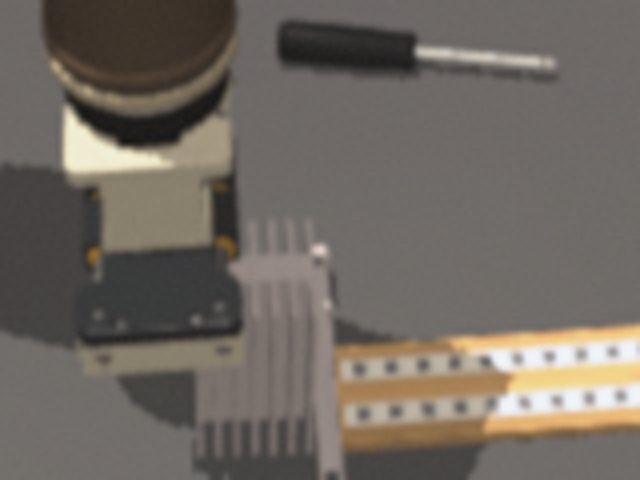

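The fingers have reached the sink's back and it has slid up to the strip. I'll keep pushing.

Call:
move_arm(
  steps=[
    [-4,0,0,0],
    [-8,0,0,0],
    [-12,0,0,0],
    [-16,0,0,0],
    [-20,0,0,0],
    [-23,0,0,0],
    [-26,0,0,0],
    [-29,0,0,0],
    [-29,0,0,0],
  ],
)

```text
clock: 28.22
position: [0.4338, -0.2412, 0.2757]
ee_rot: [0.037, 3.141, -0.0]
force: [-0.6, 0.0, 0.8]
width: 0.003
```

Run:
```python
from h import *
import cv2
st()
i=arm.get_image("side")[270:390,230:390,::-1]; cv2.imwrite(f"pics/side13.png",cv2.resize(i,None,fx=4,fy=4,interpolation=cv2.INTER_CUBIC))
```

```text
t 28.23 pos [ 0.4338 -0.2412  0.2757] F [-0.63  0.04  0.84] M [-0.01  0.12 -0.  ] w mm 0.3
```

View pics/side13.png

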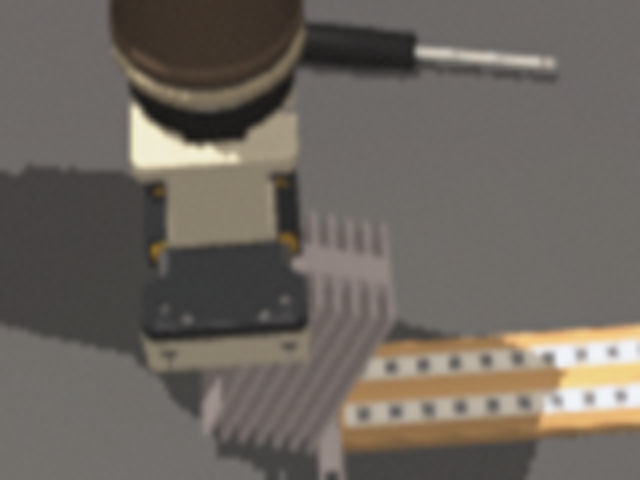

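The sink is tipping cleanly over the strip, and straight. I'll continue slowly past balance.

Call:
move_arm(
  steps=[
    [-2,0,0,0],
    [-4,0,0,0],
    [-6,0,0,0],
    [-8,0,0,0],
    [-10,0,0,0],
    [-12,0,0,0],
    [-14,0,0,0],
    [-16,0,0,0],
    [-18,0,0,0],
    [-20,0,0,0],
    [-22,0,0,0],
    [-24,0,0,0],
    [-26,0,0,0],
    [-26,0,0,0],
    [-26,0,0,0],
    [-26,0,0,0],
  ],
)

```text
clock: 30.28
position: [0.4594, -0.2418, 0.2757]
ee_rot: [-0.038, -3.141, -0.0]
force: [-0.2, -0.0, 0.2]
width: 0.005
```

Run:
```python
from h import *
import cv2
st()
i=arm.get_image("side")[270:390,230:390,::-1]; cv2.imwrite(f"pics/side14.png",cv2.resize(i,None,fx=4,fy=4,interpolation=cv2.INTER_CUBIC))
```

```text
t 30.27 pos [ 0.4594 -0.2418  0.2757] F [-0.18 -0.02  0.16] M [ 0.04  0.02 -0.01] w mm 0.4
```

View pics/side14.png

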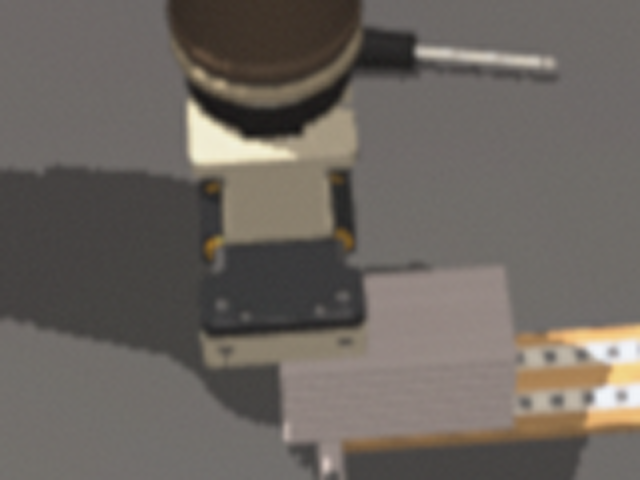

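The sink has fallen onto the board. I'll rise, move away and check.

Call:
move_arm(
  steps=[
    [10,0,-10,0],
    [20,0,-35,0],
    [30,0,-70,0],
    [45,20,-105,0],
    [60,50,-130,0],
    [80,80,-140,0],
    [90,110,-140,0],
    [90,140,-140,0],
    [90,170,-140,0],
    [90,200,-140,0],
    [90,215,-140,0],
    [90,215,-140,0],
    [90,215,-140,0],
  ],
)

```text
clock: 31.95
position: [0.3743, -0.0256, 0.4159]
ee_rot: [0.039, 3.141, -0.001]
force: [0.3, 0.4, 0.4]
width: 0.007
```

Run:
```python
from h import *
import cv2
st()
for n,(u,v,w,h) in {"top":(390,170,140,140),"side":(230,270,160,120)}.items():
    f=arm.get_image(n)[:,:,::-1]; cv2.imwrite(f"pics/{n}15f.png",f)
    cv2.imwrite(f"pics/{n}15.png",cv2.resize(f[v:v+h,u:u+w],None,fx=4,fy=4,interpolation=cv2.INTER_CUBIC))
```

```text
t 31.95 pos [ 0.3743 -0.0256  0.4159] F [0.32 0.38 0.39] M [ 0.08 -0.05 -0.02] w mm 0.6
```

View pics/top15.png

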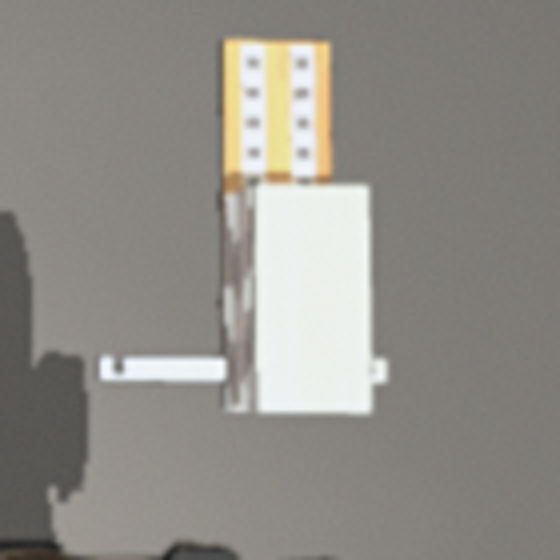

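View pics/side15.png

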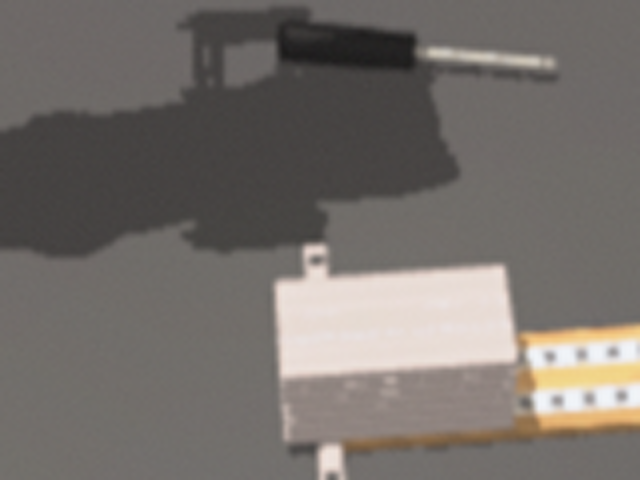

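View pics/side15f.png

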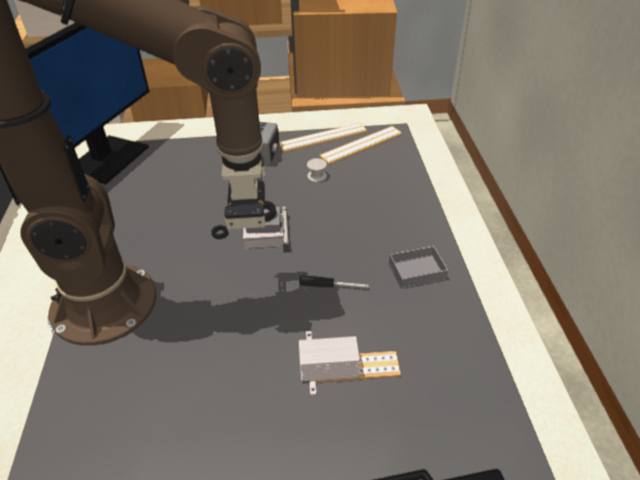

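The sink lies lengthwise on the board. The board's far end has not moved in the top view (row 40 before and after). Last, the stack.

Run:
```python
from h import *
import cv2
np.set_printoptions(precision=4,suppress=True)
f=cv2.imread("pics/top15f.png"); cv2.imwrite("pics/top15s.png",cv2.resize(f[180:370,180:380],None,fx=3,fy=3,interpolation=cv2.INTER_CUBIC))
print("sink upper face top",ray("top",crop([(255,185),(370,185),(373,412),(257,412)],4,390,170),.07))
print("sink side",ray("side",crop([(275,282),(503,266),(518,360),(282,378)],4,230,270),.07))
print("board far",ray("top",crop([(223,40),(330,40)],4,390,170),.01))
```

```text
sink upper face top [[ 0.5781 -0.2152  0.07  ]
 [ 0.5773 -0.2765  0.07  ]
 [ 0.4571 -0.2732  0.07  ]
 [ 0.458  -0.2119  0.07  ]]
sink side [[ 0.4561 -0.2121  0.07  ]
 [ 0.576  -0.2149  0.07  ]
 [ 0.5749 -0.274   0.07  ]
 [ 0.4553 -0.2719  0.07  ]]
board far [[ 0.6673 -0.2182  0.01  ]
 [ 0.6665 -0.279   0.01  ]]
```

View pics/top15s.png

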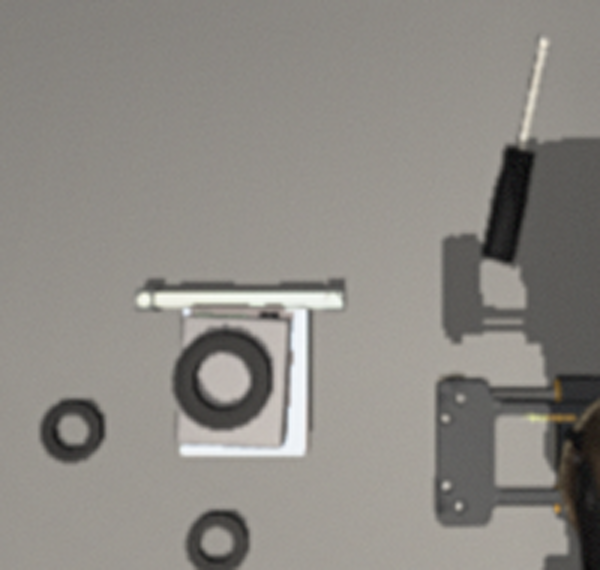

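```bash
python3 -c "
from h import *
st();print(arm.sign_off())"
```

```text
t 32.05 pos [ 0.3745 -0.0256  0.4158] F [-0.34  0.07 -0.19] M [0.02 0.02 0.  ] w mm 0.5
the job is handed in; nothing more can be done
None
```

The job is done and handed in at about 32 s of the allowed 67 s.

**What I did:**
- I drew the board out by its free end.
- I gripped it again at its middle, carried it over and set it down lights up, with its rear end pressed against the strip.
- I pushed the heat sink near its top until it tipped over the strip onto the board.
- I then moved the arm clear.

**What the last pictures showed:**
- **Stack:** the case, meter and tape stand behind the bridge, down on the bench.
- **Board:** flush and square to the strip. Its far end did not move when the sink fell.
- **Heat sink:** it lies lengthwise from x = 0.456 to 0.577. It is in line with the board to about 1–2 mm, and its centre is over the board.
- **Overhang:** the sink's foot sticks out about 18 mm behind the strip, so about 90 of its 120 mm is over the board. I left it as it fell.
- **Bystanders:** the screwdriver, tray and spool look unmoved. I checked these by eye only.

**What did not go smoothly:**
- **Binding:** early in the pull the board bound, with a wrist force of about 38 N in x and 41 N upward. I eased off and raised the grip 1.5 mm, and another 1 mm when the force climbed again to about 21 N. After that it came out freely.
- **Camera disagreement:** the two cameras' yaw readings differed by up to about 0.01 rad, so I set the board's angle to about -0.024 rad by the tool reading.

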